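# Hold a choke coil against the spring fence for bolting

## Robot

A 7-joint arm with a two-finger parallel gripper is mounted at the origin on the work surface. World frame = base frame: x ahead of the robot, y to its left, z up, the work surface at z = 0. Lengths are in mm, angles in rad, forces in N, time in s.
With the tool pointing down it reaches from about 400 to 875 mm from the base axis. Payload 4.4 kg.
Tool frame: the origin (TCP) lies between the finger pads; the fingertips stand 17 mm ahead of it and the grasp point (between the pads) lies 2 mm behind it; z points along the fingers, y is the line along which they close (so a half turn about z gives the same grasp; the last joint's range is limited). The gripper opens to 85 mm and grips with 20 to 120 N. Pads are 22 mm wide; open, the fingers measure 114 mm over their backs; the gripper's body (76 mm by 85 mm) begins 54 mm behind the grasp point. The pads swing forward as they close: fully open they stand 13 mm farther back than shut.
Start: joints at [1.041, 0.628, 0.038, 1.517, -0.027, 0.996, -0.02], TCP at [290.805, -581.335, 248.313] pointing down, gripper open.
Joint ranges: [-3.06, 3.06], [-0.37, 2.12], [-1.25, 1.32], [0.18, 2.47], [-1.1, 4.24], [0.23, 1.98], [-2.94, 2.94]. Speed limits (rad/s): [2.57, 2.57, 3.14, 3.14, 3.14, 3.14, 3.14].

## Interface

Orientations are given as [roll, pitch, yaw] about the fixed x, y, z axes, in that order (R = Rz(yaw) Ry(pitch) Rx(roll)).
In Python, from cell import sensors, get_image, ctrl gives the robot as it stands.
- The arm moves only by the tool send_rows, never from a script. Its argument "series" is a list of rows, each a list of 3 entries, a list of its own where there are three numbers: the finger opening in mm, from 0 to 85.4, then the shift along the world's x, y, z in units of 60 mm (1.0 is 60 mm), then the turn, a rotation vector about the world's x, y, z in units of 5 degrees (1.0 is 5 degrees). A call has 1 to 8 rows; each row shifts and turns the commanded pose from where the row before left it; what a row does not reach is not made up. A row lasts 1/8 s, in which the tool goes at most 62.5 mm and 10.7 degrees, less where a joint would pass 70% of its speed; a pose out of reach is approached as far as the arm can. A call is refused whole if a number of a shift passes 1 or a number of a turn 1, either way. A call with a gripper value outside its range is refused whole. The fingers move at their own pace and stop on an object; the grip force is fixed at half the most. Time passes only in rows, so rows that do not move let the fingers close. It gives the time, the measured TCP pose, the force, the opening and the grip force at its end, in the units of the state.
- sensors.read_state(): the state, without advancing time (a new reading comes with each control period).
- get_image(name): name is "side" or "top" or "wrist"; returns a dict with "img" (400x640x3 uint8, red, green, blue), "depth" (400x640 float32, mm along the optical axis (not along the pixel's ray), 0 where there is no reading), "vfov" (degrees; the focal length in pixels is half the picture's height over the tangent of half this angle, whatever the lens; pixels are square), "cx", "cy" (the principal point, pixels), "world_to_cam" (4x4, takes a point from world to camera coordinates). Camera axes: x right, y down, z forward; pixel columns grow to the right and rows downward; lengths in mm; the calibration is good to about 2 mm. A picture is of the moment at which its call begins.
- ctrl.finish_job(): hands the job in; it is judged then, once.
The state is a dict: "clock": time; "qpos": joint angles; "qd": joint speeds; "tau": joint torques, N m; "eef_pos": TCP position; "tool_rot": TCP orientation; "force": force on the tool from outside, world axes, zero at the start; "torque": the same for the moment, N m; "width": finger opening in mm; "gripper_force": force on a finger pad.
Only numpy, scipy, OpenCV 4.12 (cv2) and the standard library are available. Lean on these libraries where they do the work, as an engineer would, in place of code of your own. Each camera call takes 0.05 s, during which the arm holds its last target. There are 200 camera calls.

## Task

Lift the square-flanged choke coil straight up off its post and, as a third hand for the technician who will bolt it, press one of its flat sides squarely against the middle of the jig's sprung steel plate, keeping the coil upright and clear of the table. Push the plate in until the tip of its pointer stands between the two pairs of black marks (roughly 12 N), never past the far pair, and keep it there steadily: the program finishes while still gripping and pressing the coil. Leave the round spool, the wrench and the magnetic square where they are.

Things in the scene. Friction and masses are not known exactly. Their poses are not given: they have to be found in the camera images.
- coil: choke coil: bobbin with two square black flanges, 56 x 56 x 6 mm, copper winding between them 4 mm inside their edges; 34 mm high, 0.3 kg, square bore 24 mm along z. Starts upright on the coil post, resting on its block. Origin: centre of the underside; z up along the bore, x and y square to its flat sides (all four alike, rigid; a grip of 45 N does no harm)
- coil_mid (a point): middle of the coil, 17 mm above its underside; axes of the coil
- coil_post: fixed stand of the coil: grey base block 90 x 90 mm, 25 mm high, with an upright steel post 16 mm in diameter from the block up to 85 mm above the table. Origin at the centre of the underside, z up along the post. A lift of 60 mm brings the coil off
- spool_post: fixed stand just like the coil's, carrying the round spool
- round_spool: bystander: round black spool, 68 mm in diameter, 34 mm high, with copper wire, on its own post; to be left alone. Origin at the centre of its underside
- jig: fixed pressing jig: dark base 130 (x) x 110 (y) x 12 mm, aluminium wall and deck (84 mm wide, top at 98 mm; pointer up to 107 mm). Origin: centre of the base's underside. The sprung plate is at its front, which faces its own -x, and is pressed along its own +x, within 0.6 rad of world +x. In front of the plate is only bare table
- plate_face (a point): centre of the front face of the sprung steel plate, 75 mm above the table; moves with the plate; axes as the jig's (x is the way to press). The plate is 60 mm wide (y) and 52 mm high (z); at rest its face is 70 mm in front of the jig's origin, 5 mm in front of the base plate
- plate (a joint): travel of the sprung plate along the jig's +x, m: 0 at rest, end stop at 0.026. It takes about 2.8 N to start it and 0.7 N more for each mm. A dark pointer on it lies along the deck; black marks on the deck beside the pointer show 8 mm (near pair, 8.4 N) and 18 mm (far pair, 15.4 N) of travel at the pointer's tip
- wrench: bystander: dark steel wrench lying on the table beyond the work; to be left alone
- magnet_square: bystander: red L-shaped magnetic square, 90 x 80 x 20 mm, lying on the table beyond the work; to be left alone
There are look-alikes about, which are no part of the job. Leave any blue look-alike of the coil alone. What is shaped like the coil_post but yellow is not meant.

How it is judged (in metres and radians):
On the way, in this order (a step that is already met when the one before it is completed fails the run):
1. the coil is lifted clear off the top of its post, upright (z of coil in the frame of coil_post above 0.086 m and angle between coil's own z axis and vertical below 0.3 rad), for 0.1 s.
2. the coil is pressed squarely on the plate with the pointer between the marks, for a second (value of joint plate between 0.008 and 0.018 m and contact force between coil and jig between 6 and 18 N and y of coil_mid in the frame of plate_face between -0.01 and 0.01 m and z of coil_mid in the frame of plate_face between -0.01 and 0.01 m and angle between coil's own z axis and vertical below 0.12 rad and (angle between the x axis of coil and the x axis of jig, either way round below 0.12 rad or angle between the y axis of coil and the x axis of jig, either way round below 0.12 rad)), for 1 s.
At the end, for the whole second after the job is handed in: The gripper still holds the coil, upright and square to the plate within 0.12 rad, its middle within 10 mm of the plate's middle sideways and in height, off the table and the post, at rest, pressing the plate in by 8 to 18 mm with 6 to 18 N (all of step 2 and contact force between coil and the fingers above 2 N and height (world z) of coil above 0.045 m and linear speed of coil below 0.02 m/s and contact force between coil and coil_post below 0.2 N); the arm keeps its last pose, push and grip.
It fails at once if the plate is pushed clearly past the far marks (over 21 mm) (value of joint plate above 0.021 m).
It fails at once if the coil is tipped over (more than 0.5 rad) (angle between coil's own z axis and vertical above 0.5 rad).
It fails at once if a bystander is moved by more than 20 mm (distance of any of round_spool, wrench, magnet_square from where it was at the start of the episode above 0.02 m).
It also fails if it takes over 40 s, if anything falls off the work surface, if the arm or the gripper's body presses on something with over 40 N, if the wrist force passes 120 N, or if a joint passes its speed limit or range.

## Working session

There is one attempt and no reset: what is moved stays moved. The work goes in short steps, Python scripts to look and compute and a tool call to move; the robot and the scene stay as the last step left them, time stands still between calls to the robot, and variables do not carry over. Pictures are saved under pics/ and viewed, at most 10 in all, crops included, and the job is handed in when it is done.

Besides the shell and the picture viewer there is one more tool, called after ">>>" by a JSON object that holds its "fn" and its "kwargs", one argument or row to a line. send_rows: Moves the arm, as the interface text tells. Its arguments: {"type":"object","properties":{"series":{"type":"array"}},"required":["series"]}

```bash
mkdir -p pics; cat > h.py <<'E'
import numpy as np, cv2
from cell import sensors, get_image, ctrl
def cam(n):
    d=get_image(n); d['f']=200/np.tan(np.radians(d['vfov'])/2); d['T']=np.array(d['world_to_cam']); return d
def ray(d,u,v):
    R=d['T'][:3,:3]; t=d['T'][:3,3]
    return -R.T@t, R.T@np.array([(u-d['cx'])/d['f'],(v-d['cy'])/d['f'],1.])
def onz(d,u,v,z):
    o,r=ray(d,u,v); return o+r*(z-o[2])/r[2]
def pts(d):
    v,u=np.mgrid[:400,:640]; z=d['depth']; c=np.stack([(u-d['cx'])/d['f']*z,(v-d['cy'])/d['f']*z,z],-1)
    return (c-d['T'][:3,3])@d['T'][:3,:3]
def save(n,img): cv2.imwrite('pics/'+n+'.png',img[...,::-1])
E
python3 - <<'E'
from h import *
t=cam('top'); s=cam('side'); np.savez('a.npz',t=t,s=s)
save('top0',t['img']); save('side0',s['img'])
for d in(t,s): print(d['f'],d['cx'],d['cy'],ray(d,320,200),(d['depth']>0).mean())
print(sensors.read_state())
E
```

```text
473.1137422094989 319.6947950332685 198.27819603678964 (array([ 517.42453775,   62.37204621, 1272.90050758]), array([ 0.06863021, -0.02774411, -0.99726316])) 0.99608203125
368.8195412324949 322.03976201665114 196.72183357372842 (array([223.41104324, 507.07923655, 644.61495971]), array([ 0.47040908, -0.54608771, -0.69326265])) 0.99616796875
{'clock': 0.1, 'qpos': array([ 1.04119686,  0.62921159,  0.03842974,  1.51825927, -0.02702061,
        0.99626628, -0.02000814]), 'qd': array([ 0.00024933, -0.00081459, -0.00063807, -0.00171322, -0.00019045,
       -0.0003249 , -0.00129806]), 'tau': array([ 3.23100736e-03, -5.64532614e+01,  1.23030704e+00, -1.93975049e+01,
        1.12335332e-02,  5.37697342e-03,  3.31080469e-05]), 'eef_pos': array([ 290.58920129, -580.85506981,  247.51076038]), 'tool_rot': array([-3.13996512e+00, -1.25488427e-05,  4.63792445e-01]), 'force': array([-0.15703926,  0.67543113,  0.58875072]), 'torque': array([ 0.00613093, -0.01532799, -0.02292391]), 'gripper_force': 0.0, 'width': 85.4520702461634}
```

View pics/top0.png

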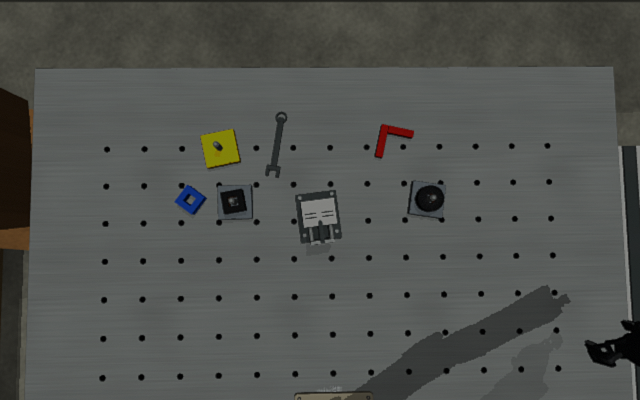

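View pics/side0.png

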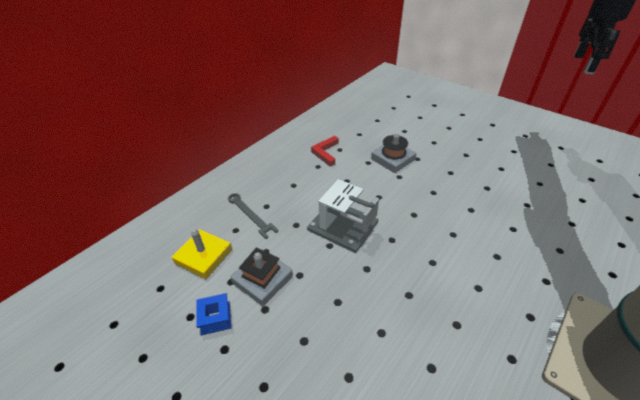

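Candidates in the top view: dark square coil on a grey block (234,202), round spool (429,199), blue square look-alike (190,199), and the yellow stand (220,148), which is empty. I choose (234,202). The jig is at (319,217), with its plate on the lower (robot) side. Next comes a close crop and measurement.

```bash
python3 - <<'E'
from h import *
z=np.load('a.npz',allow_pickle=True); t=z['t'].item(); s=z['s'].item()
c1=cv2.resize(t['img'][165:255,175:350],None,fx=4,fy=4,interpolation=cv2.INTER_CUBIC)[:360,:700]
c2=cv2.resize(s['img'][170:310,225:395],None,fx=1.6,fy=1.6)
o=np.zeros((c1.shape[0]+c2.shape[0],700,3),np.uint8);o[:360]=c1;o[360:,:c2.shape[1]]=c2
save('crop',o)
P=pts(t)
# histogram of heights around the coil and jig
for (u0,u1,v0,v1) in((210,260,178,225),(290,350,180,250)):
    p=P[v0:v1,u0:u1].reshape(-1,3); h,e=np.histogram(p[:,2],bins=np.arange(-5,125,5)); print(dict(zip(e[:-1],h)))
def rect(m,Zp,name):
    pp=np.array([onz(t,u,v,Zp)[:2] for v,u in np.argwhere(m)],np.float32)
    r=cv2.minAreaRect(pp); print(name,len(pp),r,pp.mean(0))
zz=P[...,2]; U=np.mgrid[:400,:640][1]; V=np.mgrid[:400,:640][0]
co=(U>210)&(U<260)&(V>178)&(V<225); ji=(U>285)&(U<350)&(V>180)&(V<255)
rect(co&(zz>52)&(zz<66),59,'coil'); rect(co&(zz>18)&(zz<66),25,'block')
rect(co&(zz>75),85,'posttop')
rect(ji&(zz>85)&(zz<103),98,'deck'); rect(ji&(zz>6)&(zz<120),12,'jigbase')
E
```

```text
{np.int64(-5): np.int64(612), np.int64(0): np.int64(484), np.int64(5): np.int64(31), np.int64(10): np.int64(11), np.int64(15): np.int64(36), np.int64(20): np.int64(381), np.int64(25): np.int64(256), np.int64(30): np.int64(30), np.int64(35): np.int64(8), np.int64(40): np.int64(3), np.int64(45): np.int64(7), np.int64(50): np.int64(36), np.int64(55): np.int64(270), np.int64(60): np.int64(108), np.int64(65): np.int64(2), np.int64(70): np.int64(4), np.int64(75): np.int64(5), np.int64(80): np.int64(20), np.int64(85): np.int64(6), np.int64(90): np.int64(0), np.int64(95): np.int64(0), np.int64(100): np.int64(0), np.int64(105): np.int64(0), np.int64(110): np.int64(0), np.int64(115): np.int64(0)}
{np.int64(-5): np.int64(1119), np.int64(0): np.int64(892), np.int64(5): np.int64(291), np.int64(10): np.int64(576), np.int64(15): np.int64(95), np.int64(20): np.int64(2), np.int64(25): np.int64(0), np.int64(30): np.int64(0), np.int64(35): np.int64(0), np.int64(40): np.int64(0), np.int64(45): np.int64(0), np.int64(50): np.int64(1), np.int64(55): np.int64(1), np.int64(60): np.int64(0), np.int64(65): np.
[... 261 characters left out ...]
0), np.int64(115): np.int64(0)}
coil 409 ((600.79052734375, 253.69482421875), (56.113182067871094, 56.35993576049805), 9.855931282043457) [600.8253 253.7692]
block 1128 ((600.557373046875, 253.94937133789062), (89.68463897705078, 89.27052307128906), 0.205926313996315) [600.6398  253.08868]
posttop 34 ((596.9094848632812, 263.01715087890625), (41.17777633666992, 113.64903259277344), 35.902679443359375) [599.64185 254.1099 ]
deck 947 ((545.8084106445312, 31.686359405517578), (108.66996002197266, 83.68646240234375), 6.835531234741211) [561.23694   33.656242]
jigbase 2073 ((558.6419067382812, 37.73226547241211), (193.03050231933594, 164.9010467529297), 1.9349478483200073) [558.46027   33.260952]
```

View pics/crop.png

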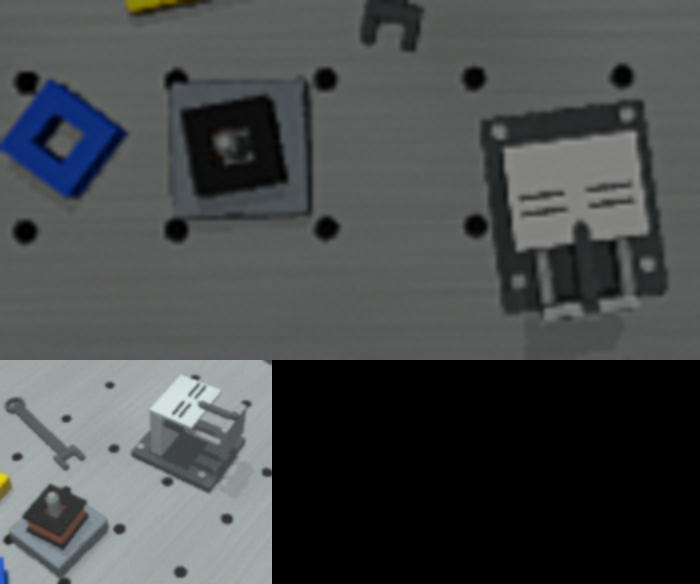

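The crop confirms it: a dark square coil on the grey block at crop (235,147), blue look-alike to its left, and the jig with its plate at the bottom (590,312). Moving to hover.

>>> {"fn": "send_rows", "kwargs": {
  "series": [
    [72,[0.32,0.87,0],[0,0,-0.21]],
    [72,[0.32,0.87,0],[0,0,-0.21]],
    [72,[0.32,0.87,0],[0,0,-0.21]],
    [72,[0.32,0.87,0],[0,0,-0.21]],
    [72,[0.32,0.87,0],[0,0,-0.21]],
    [72,[0.32,0.87,0],[0,0,-0.21]],
    [72,[0.32,0.87,0],[0,0,-0.21]],
    [72,[0.32,0.87,0],[0,0,-0.21]]
  ]
}}

```text
clock: 1.1
eef_pos: [444.7, -162.0, 248.2]
tool_rot: [-3.142, 0.0, 0.316]
force: [0.9, -0.2, -0.1]
width: 72.0
gripper_force: 0.0
```

>>> {"fn": "send_rows", "kwargs": {
  "series": [
    [72,[0.32,0.87,0],[0,0,-0.21]],
    [72,[0.32,0.87,0],[0,0,-0.21]],
    [72,[0.32,0.87,0],[0,0,-0.21]],
    [72,[0.32,0.87,0],[0,0,-0.21]],
    [72,[0,0,0],[0,0,0]],
    [72,[0,0,0],[0,0,0]]
  ]
}}

```text
clock: 1.85
eef_pos: [520.7, 44.5, 247.9]
tool_rot: [3.141, 0.001, 0.244]
force: [-0.0, -1.0, 0.1]
width: 71.9
gripper_force: 0.0
```

```bash
cat > w.py <<'E'
from h import *
import sys
w=cam('wrist'); np.savez(sys.argv[1]+'.npz',w=w); save(sys.argv[1],w['img'])
print(w['f'],ray(w,320,200),(w['depth']>0).mean())
E
python3 w.py w1
```

```text
280.4630638577721 (array([586.29464379,  60.717947  , 373.0470392 ]), array([-0.25464107, -0.06592722, -0.96481433])) 0.99596875
```

View pics/w1.png

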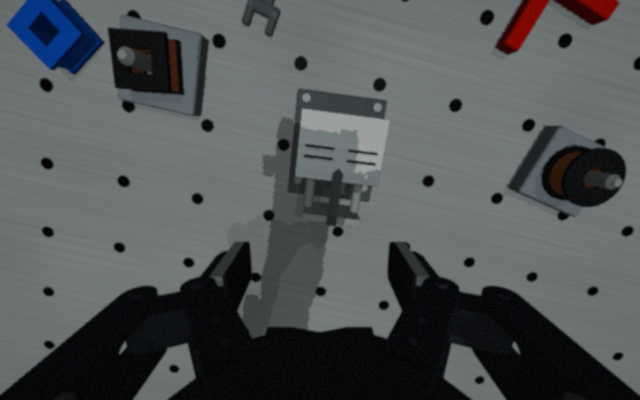

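The wrist view shows the jig deck (345,145), the pointer tip (338,172), the plate at (333,210), and the coil at (145,60). Now measuring the jig and coil in both views.

```bash
python3 - <<'E'
from h import *
w=np.load('w1.npz',allow_pickle=True)['w'].item(); t=np.load('a.npz',allow_pickle=True)['t'].item()
for nm,d,jb,cb in(('w',w,(270,400,80,240),(100,212,10,120)),('t',t,(285,350,180,255),(210,260,178,225))):
    P=pts(d); V,U=np.mgrid[:400,:640]; z=P[...,2]; g=d['img'].astype(int).sum(-1)
    J=(U>jb[0])&(U<jb[1])&(V>jb[2])&(V<jb[3])
    m=J&(z>90)&(z<104)&(g>300)
    n,l,st,_=cv2.connectedComponentsWithStats(m.astype(np.uint8)); k=1+st[1:,4].argmax()
    pp=np.array([onz(d,u,v,98)[:2] for v,u in np.argwhere(l==k)],np.float32)
    print(nm,'deck',np.median(z[l==k]),cv2.minAreaRect(pp))
    a=np.radians(7)
    X=np.array([np.cos(a),np.sin(a)]);Y=np.array([-X[1],X[0]])
    for lo,hi in((55,70),(70,85),(85,99),(99,112)):
        q=P[J&(z>lo)&(z<hi)]
        if len(q)>5:
            x=q[:,:2]@X;y=q[:,:2]@Y
            f=q[x<x.min()+12]; print(lo,hi,len(q),'x pct',np.percentile(x,[0,2,5,10]).round(1),'y at front',np.percentile(f[:,:2]@Y,[2,50,98]).round(1))
    b=J&(z>7)&(z<17); pp=np.array([onz(d,u,v,12)[:2] for v,u in np.argwhere(b)],np.float32)
    cl=cv2.morphologyEx(b.astype(np.uint8),cv2.MORPH_OPEN,np.ones((3,3))); n,l,st,_=cv2.connectedComponentsWithStats(cl);k=1+st[1:,4].argmax()
    pp=np.array([onz(d,u,v,12)[:2] for v,u in np.argwhere(l==k)],np.float32); print('base',cv2.minAreaRect(pp))
    m=(U>cb[0])&(U<cb[1])&(V>cb[2])&(V<cb[3])&(z>52)&(z<66)
    n,l,st,_=cv2.connectedComponentsWithStats(m.astype(np.uint8)); k=1+st[1:,4].argmax()
    zt=np.median(z[(l==k)&(g<150)]);
    pp=np.array([onz(d,u,v,59)[:2] for v,u in np.argwhere((l==k)&(g<180))],np.float32); print('coil',zt,cv2.minAreaRect(pp))
E
```

```text
w deck 97.53123125579997 ((569.010986328125, 34.56842041015625), (64.56502532958984, 83.46929168701172), 6.952345848083496)
55 70 97 x pct [499.9 500.  500.1 500.2] y at front [-56.5 -28.8 -14.8]
70 85 661 x pct [499.9 500.2 500.3 500.5] y at front [-64.7 -29.5  -4.8]
85 99 5578 x pct [493.1 500.5 537.9 541.9] y at front [-63.3 -29.1  -5.8]
99 112 1274 x pct [492.5 493.3 494.  495.2] y at front [-63.4 -34.8  -6.6]
base ((562.7045288085938, 33.94878387451172), (129.06875610351562, 109.15159606933594), 6.7909369468688965)
coil 58.63315134188038 ((602.4139404296875, 252.448974609375), (55.688133239746094, 58.93959045410156), 10.368977546691895)
t deck 97.48667351864853 ((567.7338256835938, 34.04203796386719), (63.7021484375, 82.49388885498047), 6.860339164733887)
70 85 114 x pct [499.  499.3 499.8 501.9] y at front [-65.1 -56.6  -5.1]
85 99 646 x pct [491.3 499.1 536.9 539.9] y at front [-63.2 -15.9  -5.6]
99 112 371 x pct [491.3 492.1 493.4 495.8] y at front [-63.2 -34.9  -9.4]
base ((615.0708618164062, 43.348358154296875), (19.94611167907715, 69.2943115234375), 6.586037635803223)
coil 58.542831490804375 ((600.79052734375, 253.69482421875), (56.113182067871094, 56.35993576049805), 9.855931282043457)
```

>>> {"fn": "send_rows", "kwargs": {
  "series": [
    [72,[0.335,0.87,0],[0,0,-0.2]],
    [72,[0.335,0.87,0],[0,0,-0.2]],
    [72,[0.335,0.87,0],[0,0,-0.2]],
    [72,[0.335,0.87,0],[0,0,-0.2]],
    [72,[0,0,-0.5],[0,0,0]],
    [72,[0,0,-0.5],[0,0,0]],
    [72,[0,0,0],[0,0,0]],
    [72,[0,0,0],[0,0,0]]
  ]
}}

```text
clock: 2.9
eef_pos: [602.6, 252.8, 189.4]
tool_rot: [3.142, -0.001, 0.172]
force: [-0.1, -0.2, 0.3]
width: 72.1
gripper_force: 0.0
```

```bash
python3 w.py w2; python3 - <<'E'
from h import *
w=np.load('w2.npz',allow_pickle=True)['w'].item(); P=pts(w);z=P[...,2]; s=sensors.read_state(); print(s['eef_pos'],s['tool_rot'],s['qpos'])
m=(np.hypot(P[...,0]-601,P[...,1]-253)<50)&(z>52)&(z<66)
n,l,st,_=cv2.connectedComponentsWithStats(m.astype(np.uint8)); k=1+st[1:,4].argmax()
pp=np.array([onz(w,u,v,59)[:2] for v,u in np.argwhere(l==k)],np.float32); print(np.median(z[l==k]),cv2.minAreaRect(pp))
E
```

```text
280.4630638577721 (array([668.87386651, 264.002137  , 314.80344637]), array([-0.25610482, -0.04655417, -0.9655559 ])) 0.99587890625
[602.77616602 253.19660784 189.93015922] [-3.14119808e+00 -2.51600328e-03  1.72537353e-01] [-0.46813647  0.69465389  0.04681098  1.56759895 -0.03860309  0.87771102
 -1.80582474]
58.63388369153262 ((603.250732421875, 254.27838134765625), (55.43204116821289, 56.26535415649414), 9.866890907287598)
```

View pics/w2.png

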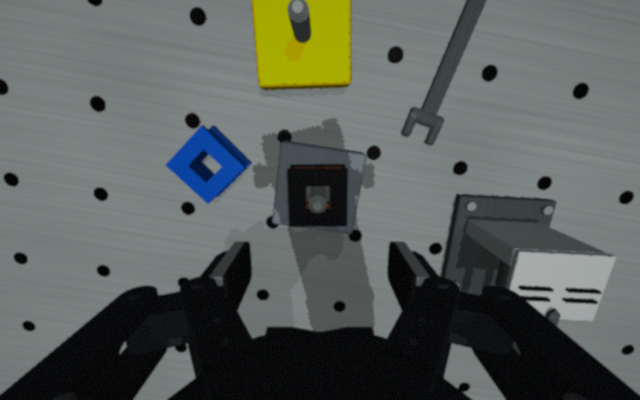

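The wrist view shows the coil (318,195) square and centred between the fingers, with the blue part (208,163) clear of them. Descending.

>>> {"fn": "send_rows", "kwargs": {
  "series": [
    [72,[0,0,-0.48],[0,0,0]],
    [72,[0,0,-0.48],[0,0,0]],
    [72,[0,0,-0.48],[0,0,0]],
    [72,[0,0,-0.48],[0,0,0]],
    [72,[0,0,-0.36],[0,0,0]],
    [72,[0,0,0],[0,0,0]],
    [72,[0,0,0],[0,0,0]],
    [72,[0,0,0],[0,0,0]]
  ]
}}

```text
clock: 3.95
eef_pos: [602.5, 254.2, 52.9]
tool_rot: [-3.141, -0.002, 0.174]
force: [-0.1, -0.0, -0.9]
width: 72.1
gripper_force: 0.0
```

>>> {"fn": "send_rows", "kwargs": {
  "series": [
    [72,[0,0,-0.12],[0,0,0]],
    [72,[0,0,0],[0,0,0]],
    [50,[0,0,0],[0,0,0]],
    [50,[0,0,0],[0,0,0]],
    [50,[0,0,0],[0,0,0]],
    [50,[0,0,0],[0,0,0]],
    [50,[0,0,0],[0,0,0]],
    [50,[0,0,0],[0,0,0]]
  ]
}}

```text
clock: 4.95
eef_pos: [601.7, 254.1, 44.6]
tool_rot: [-3.141, -0.0, 0.174]
force: [-1.5, 0.6, 5.6]
width: 54.2
gripper_force: 64.7
```

>>> {"fn": "send_rows", "kwargs": {
  "series": [
    [48,[0,0,0.2],[0,0,0]],
    [48,[0,0,0.3],[0,0,0]],
    [48,[0,0,0.3],[0,0,0]],
    [48,[0,0,0.3],[0,0,0]],
    [48,[0,0,0.3],[0,0,0]],
    [48,[0,0,0],[0,0,0]],
    [48,[0,0,0],[0,0,0]],
    [48,[0,0,0],[0,0,0]]
  ]
}}

```text
clock: 5.95
eef_pos: [600.9, 253.6, 127.4]
tool_rot: [3.141, 0.002, 0.174]
force: [-0.5, 0.4, -3.4]
width: 54.6
gripper_force: 65.5
```

```bash
python3 w.py w3; python3 - <<'E'
from h import *
w=np.load('w3.npz',allow_pickle=True)['w'].item()
s=cam('side'); np.savez('s3.npz',s=s)
st=sensors.read_state(); e=st['eef_pos']; print(e,st['tool_rot'],st['width'],st['force'])
P=pts(s); z=P[...,2]
m=(np.hypot(P[...,0]-e[0],P[...,1]-e[1])<45)&(z>80)&(z<150)
h,b=np.histogram(z[m],bins=np.arange(80,150,4)); print(dict(zip(b[:-1],h)))
a=cv2.resize(s['img'][190:310,190:340],None,fx=3,fy=3); o=np.zeros((560,640,3),np.uint8); o[:360,:450]=a; o[360:]=w['img'][150:350]; save('c3',o)
E
```

```text
280.4630638577721 (array([667.61566225, 265.12898096, 252.49941765]), array([-0.25904814, -0.04798882, -0.96470011])) 0.996015625
[601.12642463 253.67410153 127.4709939 ] [3.14119986e+00 1.42892223e-03 1.74085981e-01] 54.65407449459059 [ 1.69389128e-03 -2.90124913e-01 -2.68600341e+00]
{np.int64(80): np.int64(0), np.int64(84): np.int64(0), np.int64(88): np.int64(0), np.int64(92): np.int64(0), np.int64(96): np.int64(0), np.int64(100): np.int64(0), np.int64(104): np.int64(3), np.int64(108): np.int64(29), np.int64(112): np.int64(96), np.int64(116): np.int64(51), np.int64(120): np.int64(63), np.int64(124): np.int64(69), np.int64(128): np.int64(58), np.int64(132): np.int64(42), np.int64(136): np.int64(70), np.int64(140): np.int64(385), np.int64(144): np.int64(65)}
```

View pics/c3.png

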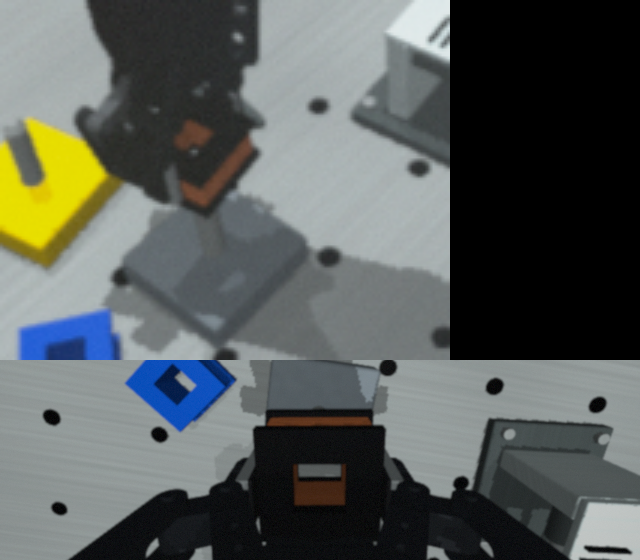

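The coil is held level and clear of the post, with its bottom at about z 108. Its offset is bottom = TCP − 19.6. Moving round to the front of the plate.

>>> {"fn": "send_rows", "kwargs": {
  "series": [
    [48,[-0.67,-0.307,0],[0,0,-0.077]],
    [48,[-0.67,-0.307,0],[0,0,-0.077]],
    [48,[-0.67,-0.307,0],[0,0,-0.077]],
    [48,[-0.67,-0.307,0],[0,0,-0.077]],
    [48,[-0.02,-0.67,0],[0,0,-0.077]],
    [48,[-0.02,-0.67,0],[0,0,-0.077]],
    [48,[-0.02,-0.67,0],[0,0,-0.077]],
    [48,[-0.02,-0.67,0],[0,0,-0.077]]
  ]
}}

```text
clock: 7.05
eef_pos: [436.4, 18.2, 128.4]
tool_rot: [3.142, -0.001, 0.12]
force: [0.2, 0.3, -3.3]
width: 55.1
gripper_force: 65.7
```

>>> {"fn": "send_rows", "kwargs": {
  "series": [
    [48,[0,0,-0.28],[0,0,0]],
    [48,[0,0,-0.28],[0,0,0]],
    [48,[0,0,-0.27],[0,0,0]],
    [48,[0,0,0],[0,0,0]],
    [48,[0,0,0],[0,0,0]],
    [48,[0,0,0],[0,0,0]]
  ]
}}

```text
clock: 7.8
eef_pos: [436.6, 19.4, 79.1]
tool_rot: [3.142, -0.001, 0.12]
force: [0.0, 0.1, -3.4]
width: 54.5
gripper_force: 65.9
```

```bash
python3 w.py w4; python3 - <<'E'
from h import *
w=np.load('w4.npz',allow_pickle=True)['w'].item()
s=cam('side'); np.savez('s4.npz',s=s)
st=sensors.read_state(); e=st['eef_pos']; print(e,st['tool_rot'],st['width'],st['force'])
a=np.radians(6.9); X=np.array([np.cos(a),np.sin(a)]);Y=np.array([-X[1],X[0]]); F=np.array([493.2,25.5])
print('tcp in plate frame',(e[:2]-F)@X,(e[:2]-F)@Y)
for nm,d in(('w',w),('s',s)):
    P=pts(d); z=P[...,2]; q=P[...,:2]-F; x=q@X; y=q@Y
    if nm=='s': print('coil top z',np.percentile(z[(abs(x+58)<35)&(abs(y)<25)&(z<110)&(z>85)],[50,90]))
    m=(x>-110)&(x<-15)&(abs(y)<45)&(z>85)&(z<100)
    print(nm,m.sum(),'coil top x max',np.percentile(x[m],[90,98,99.5]),np.median(z[m]))
    m=(x>-12)&(x<30)&(abs(y)<45)&(z>70)&(z<103); print(m.sum(),'plate xmin',np.percentile(x[m],[1,2,5]),'y',np.percentile(y[m],[1,50,99]),'zmax',z[m].max())
o=np.zeros((600,640,3),np.uint8); o[:320]=w['img'][80:]; o[320:,:400]=cv2.resize(s['img'][150:290,270:470],(400,280)); save('c4',o)
E
```

```text
280.4630638577721 (array([503.35987987,  27.28482753, 204.45946768]), array([-0.25831085, -0.03332814, -0.96551536])) 0.99596484375
[436.3999824   19.43141179  79.0384465 ] [ 3.14150387e+00 -1.17825166e-03  1.20389343e-01] 54.601025501570774 [-0.24367522  0.17830467 -3.13827099]
tcp in plate frame -57.11769550225192 0.7991390622400277
w 13267 coil top x max [-30.42878506 -27.82666556 -27.60125451] 93.19474831849354
7084 plate xmin [0.10263971 0.41583654 0.88754029] y [-2.98967850e+01  6.31054970e-03  2.97896517e+01] zmax 102.99998419835849
coil top z [94.11118987 95.27801085]
s 287 coil top x max [-55.03551573 -30.77082463 -28.342397  ] 93.90676989398389
263 plate xmin [-0.56377849 -0.4747694  -0.23751807] y [-28.54925909  14.43009312  31.39529234] zmax 102.98050595328138
```

View pics/c4.png

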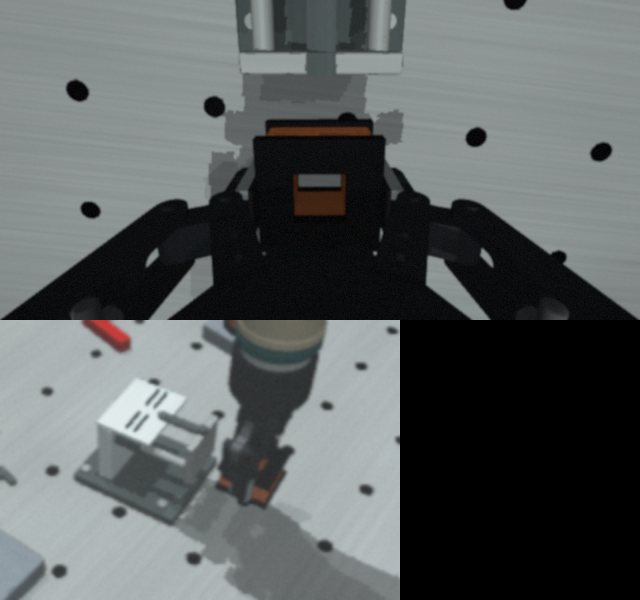

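The coil is square and centred, facing the plate, with a gap of about 28 mm. Both coil (318,190) and plate (320,62) show in the wrist crop. Approaching, then pressing in small steps.

>>> {"fn": "send_rows", "kwargs": {
  "series": [
    [48,[0.13,0.003,-0.015],[0,0,0]],
    [48,[0.13,0.016,0],[0,0,0]],
    [48,[0.13,0.016,0],[0,0,0]],
    [48,[0.05,0.006,0],[0,0,0]],
    [48,[0.05,0.006,0],[0,0,0]],
    [48,[0.05,0.006,0],[0,0,0]],
    [48,[0,0,0],[0,0,0]],
    [48,[0,0,0],[0,0,0]]
  ]
}}

```text
clock: 8.9
eef_pos: [466.9, 22.4, 77.4]
tool_rot: [-3.142, 0.003, 0.12]
force: [-4.7, -0.2, -2.7]
width: 54.5
gripper_force: 66.0
```

>>> {"fn": "send_rows", "kwargs": {
  "series": [
    [48,[0.04,0.005,0],[0,0,0]],
    [48,[0.04,0.005,0],[0,0,0]],
    [48,[0.04,0.005,0],[0,0,0]],
    [48,[0.03,0.003,0],[0,0,0]],
    [48,[0,0,0],[0,0,0]],
    [48,[0,0,0],[0,0,0]]
  ]
}}

```text
clock: 9.65
eef_pos: [473.5, 23.2, 77.3]
tool_rot: [-3.141, 0.007, 0.12]
force: [-8.6, -0.5, 3.3]
width: 55.0
gripper_force: 66.2
```

>>> {"fn": "send_rows", "kwargs": {
  "series": [
    [48,[0.03,0.004,0],[0,0,0]],
    [48,[0.03,0.004,0],[0,0,0]],
    [48,[0.025,0.003,0],[0,0,0]],
    [48,[0,0,0],[0,0,0]],
    [48,[0,0,0],[0,0,0]],
    [48,[0,0,0],[0,0,0]]
  ]
}}

```text
clock: 10.4
eef_pos: [477.0, 23.6, 77.1]
tool_rot: [-3.141, 0.011, 0.119]
force: [-12.3, -0.2, 3.3]
width: 54.8
gripper_force: 66.3
```

```bash
python3 - <<'E'
from h import *
w=cam('wrist'); s=cam('side'); t=cam('top')
st=sensors.read_state(); e=st['eef_pos']; print(e,st['tool_rot'],st['width'],st['force'])
a=np.radians(6.9); X=np.array([np.cos(a),np.sin(a)]);Y=np.array([-X[1],X[0]]); F=np.array([493.2,25.5])
print('tcp in plate frame',(e[:2]-F)@X,(e[:2]-F)@Y)
for nm,d in(('w',w),('s',s)):
    P=pts(d); z=P[...,2]; q=P[...,:2]-F; x=q@X; y=q@Y
    m=(x>-50)&(x<10)&(abs(y)<24)&(z>85)&(z<97); print(nm,m.sum(),'coil top z',np.median(z[m]) if m.any() else 0)
    m=(x>0)&(x<40)&(abs(y)>15)&(abs(y)<29)&(z>95)&(z<104); print(m.sum(),'plate x',np.percentile(x[m],[2,5,50]) if m.any() else 0)
o=np.zeros((600,640,3),np.uint8); o[:320]=w['img'][:320]; o[320:,:400]=cv2.resize(s['img'][150:290,270:470],(400,280)); save('c5',o)
E
```

```text
[477.01791192  23.6095172   77.04987031] [-3.14146326  0.0105806   0.11938781] 54.45457040019911 [-11.35970428  -0.79179877   3.68956842]
tcp in plate frame -16.29200338086189 0.06727422672712259
w 8666 coil top z 91.19616258423949
1675 plate x [13.46630526 13.80163772 18.03518383]
s 189 coil top z 92.30178863527462
11 plate x [13.29353509 13.34516617 17.50064143]
```

View pics/c5.png

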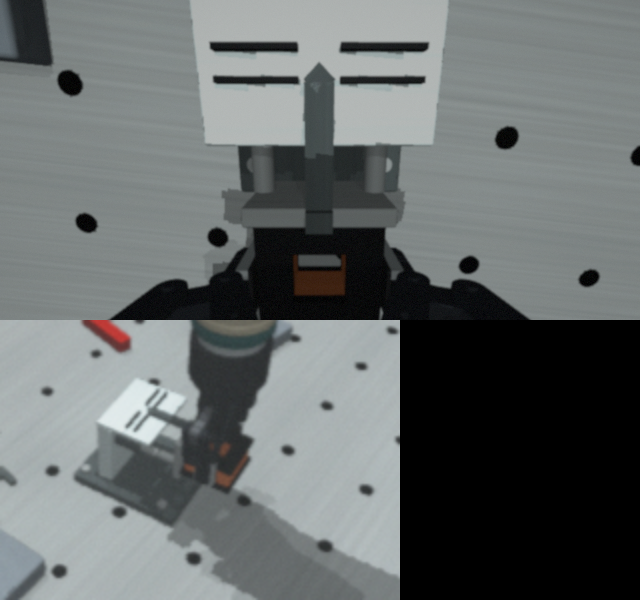

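The pointer tip (319,64) stands midway between the near marks (row 79) and the far marks (row 46). Holding more than a second.

>>> {"fn": "send_rows", "kwargs": {
  "series": [
    [48,[0,0,0],[0,0,0]],
    [48,[0,0,0],[0,0,0]],
    [48,[0,0,0],[0,0,0]],
    [48,[0,0,0],[0,0,0]],
    [48,[0,0,0],[0,0,0]],
    [48,[0,0,0],[0,0,0]],
    [48,[0,0,0],[0,0,0]],
    [48,[0,0,0],[0,0,0]]
  ]
}}

```text
clock: 11.55
eef_pos: [477.0, 23.6, 77.1]
tool_rot: [-3.141, 0.011, 0.119]
force: [-11.7, -1.3, 2.9]
width: 54.4
gripper_force: 66.3
```

>>> {"fn": "send_rows", "kwargs": {
  "series": [
    [48,[0,0,0],[0,0,0]],
    [48,[0,0,0],[0,0,0]],
    [48,[0,0,0],[0,0,0]],
    [48,[0,0,0],[0,0,0]]
  ]
}}

```text
clock: 12.05
eef_pos: [477.0, 23.7, 77.1]
tool_rot: [-3.141, 0.011, 0.119]
force: [-11.7, -0.8, 4.3]
width: 54.8
gripper_force: 66.3
```

```bash
python3 -c "
from cell import sensors,ctrl
s=sensors.read_state();print(s['eef_pos'],s['force'],s['tool_rot']);print(ctrl.finish_job())"
```

```text
[477.0231516   23.65288823  77.05872722] [-11.67340043  -0.75170304   4.25147411] [-3.14142664  0.01054381  0.11944927]
the job is handed in; nothing more can be done
None
```

The job is handed in at about 12 s with the coil still gripped, upright and square on the middle of the plate, pressing with about 11.7 N at roughly 13 mm of travel, the pointer midway between the marks; the hand-in returned no verdict.

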